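# Nudge a medal blank into the engraving fixture and close the keeper

## Task

On the steel engraving fixture, push the smaller of the two brass discs with the fingertips across the plate until it drops into the round recess and lies flat at the bottom; do not lift it off the plate. Then push the keeper arm round by its upright post until it stops over the seated disc, and take the hand clear. Leave the bigger disc and the things on the bench where they are.

Things in the scene. Friction and masses are not known exactly. Their poses are not given: they have to be found in the camera images.
- fixture: Flat steel plate, 150 mm (its x) by 230 mm (its y), 30 mm thick, fixed on the bench. Origin at the centre of its underside, z up; its top is 30 mm above the bench. The round recess is in the middle of the top. The keeper's pivot stands at fixture x = +60 mm, y = 0; it rises 18 mm above the plate.
- recess (a point): Centre of the mouth of the round recess, level with the plate's top. The recess is 44 mm across and 8 mm deep with a flat floor and no raised rim. It is at the middle of the plate.
- blank_mid (a point): Centre of the smaller brass disc (half-way up), the one that belongs in the recess: 40 mm diameter, 10 mm thick, about 0.1 kg, loose, lying flat on the plate to one or other side (fixture +y or -y) of the recess, centre 58 to 85 mm from it. Its centre is 5 mm above the plate's top at the start; once home the disc stands 2 mm proud of the plate and its centre is 3 mm below the plate's top.
- big_blank_mid (a point): Centre of the bigger brass disc (half-way up): 56 mm diameter, 10 mm thick, loose, lying flat on the plate on the other side of the recess. It does not fit the recess; leave it alone.
- keeper (a joint): Angle (rad) of the keeper, a dark steel arm that turns level about its upright pivot. 0: at its stop, pointing to fixture -x, over the recess's edge (closed). It opens towards fixture +y (at 1.57 it points along +y, at most 2.0), starts between 1.45 and 1.9, clear of the recess, and stays where it is left (light friction, under 1 N at the post).
- keeper_post (a point): Point on the axis of the upright round post at the keeper arm's free end, 20 mm above the plate. The post is 45 mm from the pivot, 12 mm in diameter, its top 31 mm above the plate. The arm is 14 to 18 mm wide, 4 to 9 mm above the plate: it passes over the seated disc, not over one on the plate. Closed, the post is at fixture x = +15 mm, y = 0.
- jar_mid (a point): Bystander: middle of a small amber glass jar with a steel lid, 48 mm diameter, 60 mm tall, standing on the bench beyond the fixture.
- graver: Bystander: graver with a wooden handle, 150 mm long, lying on the bench on the robot's side of the fixture.
- wheel_mid (a point): Bystander: middle of a small red-brown rubber polishing wheel, 26 mm diameter, 10 mm thick, with a small hole, lying on the bench beyond the fixture.
Mind the look-alikes: they are no part of the job. What is shaped like the part that bears blank_mid but blue or turquoise is not meant.

How it is judged:
On the way, in this order (a step that is already met when the one before it is completed fails the run):
1. the smaller disc has dropped into the recess and lies flat, the keeper still open (z of blank_mid in the frame of fixture below 0.0285 m and horizontal distance between blank_mid and recess below 0.004 m and angle between blank_mid's own z axis and vertical below 0.06 rad and value of joint keeper above 0.7 rad), for 0.2 s.
2. the keeper is swung over the seated disc (z of blank_mid in the frame of fixture below 0.0285 m and horizontal distance between blank_mid and recess below 0.004 m and angle between blank_mid's own z axis and vertical below 0.06 rad and value of joint keeper below 0.12 rad), for 0.2 s.
At the end, for the whole second after the job is handed in: The smaller disc lies flat in the recess (centre within 4 mm of the recess's, more than 1.5 mm below the plate's top, tilt under 0.06 rad), the keeper is within 0.12 rad of its stop over it and at rest, and the bigger disc is within 12 mm of where it lay (all of step 2 and velocity of joint keeper between -0.05 and 0.05 rad/s and distance of big_blank_mid from where it was at the start of the episode below 0.012 m); the robot touches nothing.
It fails at once if the smaller disc is lifted: its centre more than 12 mm above where it lies on the plate (z of blank_mid in the frame of fixture above 0.047 m).
It fails at once if the bigger disc is pushed more than 12 mm or lifted (distance of big_blank_mid from where it was at the start of the episode above 0.012 m).
It fails at once if a thing on the bench is moved more than 15 mm (distance of any of jar_mid, graver, wheel_mid from where it was at the start of the episode above 0.015 m).
It also fails if it takes over 58 s, if anything falls off the work surface, if the arm or the gripper's body presses on something with over 40 N, if the wrist force passes 120 N, or if a joint passes its speed limit or range.

## Robot

A 6-joint arm with a two-finger parallel gripper is mounted at the origin on the work surface. World frame = base frame: x ahead of the robot, y to its left, z up, the work surface at z = 0. Lengths are in m, angles in rad, forces in N, time in s.
With the tool pointing down it reaches from about 0.35 to 0.85 m from the base axis. Payload 8.1 kg.
Tool frame: the origin (TCP) lies at the centre of the arm's flange, where the gripper is bolted on; the fingertips stand 186 mm ahead of it and the grasp point (between the pads) lies 167 mm ahead of it; z points along the fingers, y is the line along which they close (so a half turn about z gives the same grasp; the last joint's range is limited). The gripper opens to 93 mm and grips with 3 to 60 N. Pads are 15 mm wide; open, the fingers measure 128 mm over their backs; the gripper's body (75 mm by 188 mm) begins 65 mm behind the grasp point.
Start: joints at [-1.277, 0.13, 1.488, -0, 1.523, -0.085], TCP at [0.222, -0.557, 0.405] pointing down, gripper open.
Joint ranges: [-2.96, 2.96], [-0.89, 2.26], [0.02, 2.5], [-1.34, 4.48], [0, 2.73], [-2.66, 2.66]. Speed limits (rad/s): [2.39, 2.39, 2.79, 3.14, 3.14, 3.14].

## Interface

Orientations are given as a rotation vector (axis times angle).
In Python, from plant import read_state, read_camera, camera_params, robot gives the robot as it stands.
- The arm moves only by the tool carry_out, never from a script. Its argument "targets" is a list of rows, each an object of numbers: "hand": the opening in per cent of the stroke, from 0 (shut) to 100 (fully open); "x", "y", "z": the shift along the tool's x, y, z in m; "ax", "ay", "az": the turn, a rotation vector about the tool's x, y, z in rad. In form: [{"hand": .., "x": .., "y": .., "z": .., "ax": .., "ay": .., "az": ..}, ...]. A call has 1 to 8 rows; each row is the pose to reach, as a shift and turn from the pose commanded when the call began, along the tool's axes at that moment; what a row does not reach only later rows make up. A row lasts 1/8 s, in which the tool goes at most 62.5 mm and 10.7 degrees, less where a joint would pass 70% of its speed; a pose out of reach is approached as far as the arm can. A call with a gripper value outside its range is refused whole. The fingers move at their own pace and stop on an object; "newtons" is the grip in N (left out, the last holds). Time passes only in rows, so rows that repeat a pose let the fingers close. It gives the time, the measured TCP pose, the force, the opening and the grip force at its end, in the units of the state.
- read_state(): the state, without advancing time (a new reading comes with each control period).
- read_camera(name): name is "scene" or "top"; returns (picture, depth): 480x640x3 uint8, blue, green, red; 480x640 float32, m along the optical axis (not along the pixel's ray), 0 where there is no reading.
- camera_params(name): a dict with "fx", "fy", "cx", "cy" (pixels), "position" and "rotation" of the camera in the world. Camera axes: x right, y up, looking along -z (the intrinsics and any distortion apply to the point x, -y, -z); pixel columns grow to the right and rows downward; lengths in m; the calibration is good to about 2 mm. A picture is of the moment at which its call begins. camera_params takes no time and is no camera call.
- robot.close_job(): hands the job in; it is judged then, once.
The state is a dict: "t": time; "q": joint angles; "dq": joint speeds; "joint_torque": joint torques, N m; "tool_pos": TCP position; "orientation": TCP orientation; "force": force on the tool from outside, world axes, zero at the start; "wrist_torque": the same for the moment, N m; "opening": finger opening in m; "gripper_force": force on a finger pad.
Only numpy, scipy, OpenCV 4.12 (cv2) and the standard library are available. Lean on these libraries where they do the work, as an engineer would, in place of code of your own. Each camera call takes 0.05 s, during which the arm holds its last target. There are 200 camera calls.

## Working session

There is one attempt and no reset: what is moved stays moved. The work goes in short steps, Python scripts to look and compute and a tool call to move; the robot and the scene stay as the last step left them, time stands still between calls to the robot, and variables do not carry over. Pictures are saved under pics/ and viewed, at most 10 in all, crops included, and the job is handed in when it is done.

Besides the shell and the picture viewer there is one more tool, called after ">>>" as a command line: name --argument value ..., lists and objects as JSON in quotes. carry_out: Moves the arm, as the interface text tells. Its arguments: {"type":"object","properties":{"targets":{"type":"array","items":{"type":"object","properties":{"hand":{"type":"number"},"x":{"type":"number"},"y":{"type":"number"},"z":{"type":"number"},"ax":{"type":"number"},"ay":{"type":"number"},"az":{"type":"number"}}}},"newtons":{"type":"number"}},"required":["targets"]}

```bash
mkdir -p pics; ls; python3 - <<'E'
from plant import *
import cv2, numpy as np
for n in ("top","scene"):
    im,d=read_camera(n); cv2.imwrite(f"pics/{n}0.png",im); np.save(f"pics/{n}0.npy",d); print(n,camera_params(n))
print(read_state())
E
```

```text
pics
top {'fx': 568.7901323247869, 'fy': 568.7901323247869, 'cx': 323.2581607084559, 'cy': 237.06365616622705, 'position': array([ 0.42019103, -0.00808391,  0.95306094]), 'rotation': array([ 0.08911929, -0.11014631, -1.57106683])}
scene {'fx': 622.949355400666, 'fy': 622.949355400666, 'cx': 319.3423645213578, 'cy': 240.00075507150976, 'position': array([ 0.91965188, -0.45789408,  0.8076441 ]), 'rotation': array([0.63933347, 0.2411982 , 0.66075417])}
{'t': 0.1, 'q': array([-1.27737306e+00,  1.31095331e-01,  1.48914789e+00, -2.10299237e-06,
        1.52297060e+00, -8.54229928e-02]), 'dq': array([-0.00100246, -0.00332245, -0.00218185, -0.00033016, -0.0002665 ,
        0.00168685]), 'joint_torque': array([ 2.09998805e-03, -5.61339605e+01, -4.93097377e+01,  7.71413161e-02,
        2.91301747e-02, -5.71913392e-05]), 'tool_pos': array([ 0.22186072, -0.55726645,  0.40379864]), 'orientation': array([-3.08381564e+00, -5.91234530e-01,  2.67507027e-04]), 'force': array([ 0.63566121, -0.2521141 , -0.21965339]), 'wrist_torque': array([-0.00144096, -0.00067021, -0.02143716]), 'gripper_force': 0.0, 'opening': 0.09265247291835295}
```

View pics/top0.png

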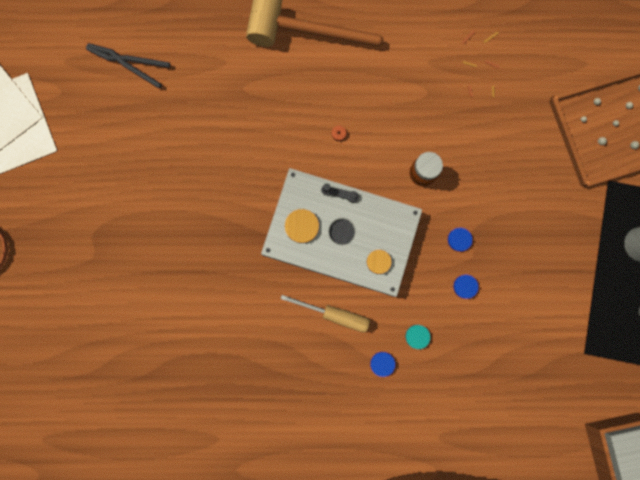

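View pics/scene0.png

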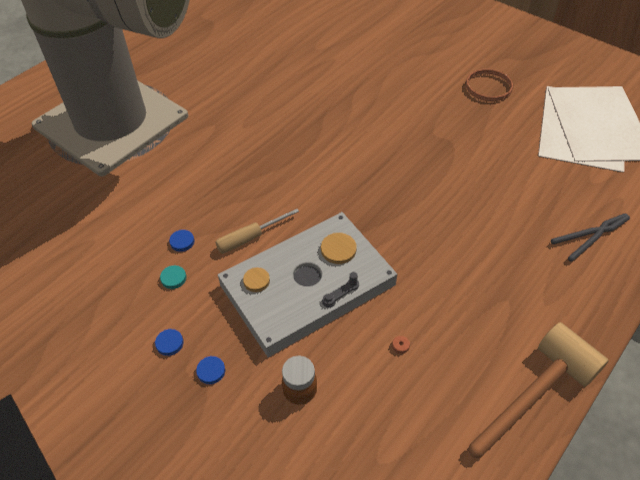

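The top picture shows the plate centred at about (342,232), the small disc at (379,262), the big one at (302,226), the recess at (342,231), and the keeper pivot at (354,197) with its post at (327,188). The graver is at (325,313), the jar at (427,168) and the wheel at (340,133). The scene view agrees with this.

```bash
cat > h.py <<'E'
from plant import *
import cv2, numpy as np
from scipy.spatial.transform import Rotation as R
def ray(n,u,v,z):
    c=camera_params(n); r=R.from_rotvec(c["rotation"]).apply([(u-c["cx"])/c["fx"],-(v-c["cy"])/c["fy"],-1])
    return c["position"]+r*(z-c["position"][2])/r[2]
def proj(n,p):
    c=camera_params(n); q=R.from_rotvec(c["rotation"]).inv().apply(np.asarray(p)-c["position"])
    return c["cx"]-c["fx"]*q[0]/q[2], c["cy"]+c["fy"]*q[1]/q[2]
def blobs(m,n,z,amin=60):
    k,l,s,ce=cv2.connectedComponentsWithStats(m.astype(np.uint8))
    return [(s[i,4],ce[i].round(1),ray(n,*ce[i],z)[:2].round(4)) for i in range(1,k) if s[i,4]>amin]
def discs(n,im,z=0.04):
    h=cv2.cvtColor(im,cv2.COLOR_BGR2HSV)
    m=(h[...,0]>14)&(h[...,0]<28)&(h[...,1]>140)&(h[...,2]>130)
    return blobs(m,n,z,100)
def fix(n,im,z=0.03):
    h=cv2.cvtColor(im,cv2.COLOR_BGR2HSV)
    m=(h[...,1]<50)&(h[...,2]>110); m=m.astype(np.uint8)
    k,l,s,ce=cv2.connectedComponentsWithStats(m)
    i=[i for i in range(1,k) if l[232 if n=="top" else 300,365 if n=="top" else 280]==i]
    if not i: return
    c,_=cv2.findContours((l==i[0]).astype(np.uint8),cv2.RETR_EXTERNAL,cv2.CHAIN_APPROX_NONE)
    c=max(c,key=cv2.contourArea)
    P=np.array([ray(n,*p[0],z)[:2] for p in c])
    return cv2.minAreaRect((P*1000).astype(np.float32))
E
python3 - <<'E'
from h import *
for n in("top","scene"):
    im=cv2.imread(f"pics/{n}0.png"); d=np.load(f"pics/{n}0.npy")
    print(n,fix(n,im)); print(*discs(n,im),sep="\n")
    g=im.max(2); r=(342,231) if n=="top" else (307,274)
    m=np.zeros(g.shape,bool); m[r[1]-70:r[1]+70,r[0]-70:r[0]+70]=1
    print("dark",*blobs(m&(g<75),n,0.03,60),sep="\n")
im=cv2.imread("pics/top0.png")
for name,p,z in [("pivot",(354,197),.048),("post",(327,188),.061),("jar",(428,164),.06),("wheel",(340,133),.01),("graver tip",(283,297),.005),("grav end",(368,325),.02)]: print(name,ray("top",*p,z).round(3))
for name,p,z in [("pivot",(329,299),.048),("post",(353,278),.061)]: print(name,ray("scene",*p,z).round(3))
a=cv2.resize(im[160:310,250:450],None,fx=4,fy=4,interpolation=2); cv2.imwrite("pics/c0.png",a)
E
```

```text
top ((546.9380493164062, -51.32611083984375), (229.70420837402344, 149.84519958496094), 72.43138122558594)
(np.int32(855), array([301.6, 225.6]), array([0.5554, 0.0145]))
(np.int32(432), array([378.7, 261.4]), array([ 0.4968, -0.1097]))
dark
(np.int32(240), array([340.3, 193.5]), array([ 0.6104, -0.0492]))
(np.int32(297), array([340.2, 230.4]), array([ 0.5489, -0.0485]))
scene ((547.857177734375, -51.14909362792969), (230.84791564941406, 150.1844940185547), 72.43980407714844)
(np.int32(737), array([338. , 246.8]), array([0.5568, 0.0139]))
(np.int32(409), array([255.8, 278.2]), array([ 0.4981, -0.1108]))
dark
(np.int32(95), array([311.2, 268.4]), array([ 0.5462, -0.0388]))
(np.int32(286), array([341.7, 291.7]), array([ 0.6092, -0.043 ]))
(np.int32(881), array([329. , 317.2]), array([ 0.6223, -0.0893]))
pivot [ 0.601 -0.07   0.048]
post [ 0.613 -0.026  0.061]
jar [ 0.653 -0.19   0.06 ]
wheel [ 0.72 -0.05  0.01]
graver tip [0.441 0.046 0.005]
grav end [ 0.395 -0.093  0.02 ]
pivot [ 0.61  -0.074  0.048]
post [ 0.619 -0.03   0.061]
```

View pics/c0.png

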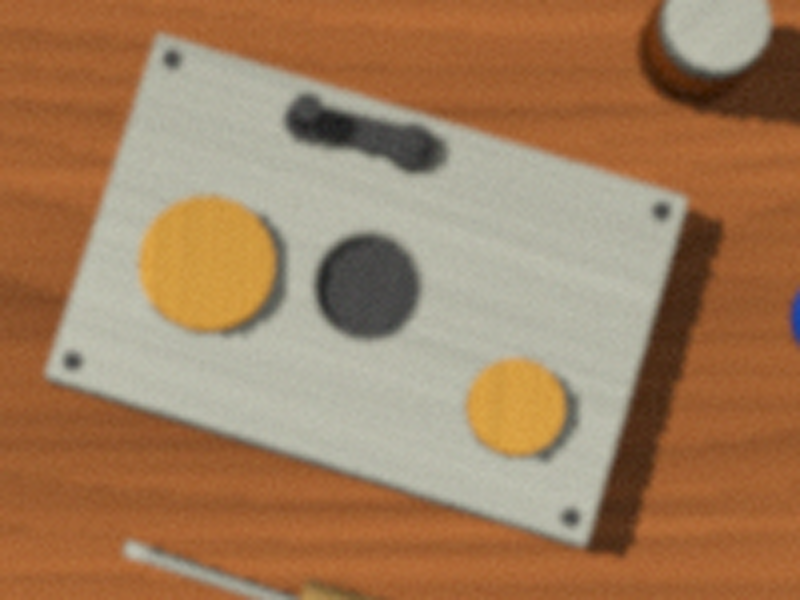

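The measurements are consistent: the plate fits at 230x150 mm and both cameras agree to about 1 mm. That gives these values:
- **Fixture:** centre (0.5474, -0.0512), yaw -17.6°.
- **Small disc:** (0.4975, -0.1103).
- **Push:** heading 49.8° over 77 mm.

I'll push with the fingers 24 mm apart, straddling the rear of the disc, so it stays centred. First I move to a point above and behind it.

>>> carry_out --targets '[{"hand": 26,"x": 0.05,"y": -0.038,"z": 0,"az": -0.07},{"hand": 26,"x": 0.1,"y": -0.076,"z": 0.01,"az": -0.14},{"hand": 26,"x": 0.15,"y": -0.114,"z": 0.03,"az": -0.21},{"hand": 26,"x": 0.2,"y": -0.152,"z": 0.05,"az": -0.28},{"hand": 26,"x": 0.25,"y": -0.19,"z": 0.07,"az": -0.35},{"hand": 26,"x": 0.3,"y": -0.228,"z": 0.08,"az": -0.42},{"hand": 26,"x": 0.35,"y": -0.266,"z": 0.09,"az": -0.49},{"hand": 26,"x": 0.393,"y": -0.298,"z": 0.1,"az": -0.49}]'

```text
schema error: expected keys hand, x, y, z, ax, ay, az
```

```bash
cat > go.py <<'E'
from h import *
import sys
s=read_state(); r=R.from_rotvec(s["orientation"]); x=r.as_matrix()[:,0]
print("t",round(s["t"],2),"pos",s["tool_pos"].round(4),"tip z",(s["tool_pos"]+.186*r.as_matrix()[:,2]).round(4),"head",np.degrees(np.arctan2(x[1],x[0])).round(2),"F",s["force"].round(1),"open",round(s["opening"],4))
if len(sys.argv)>3:
    t=np.array([float(a) for a in sys.argv[1:4]])
    print("delta tool",r.inv().apply(t-s["tool_pos"]).round(4))
    if len(sys.argv)>4:
        h=np.radians(float(sys.argv[4])); T=R.from_matrix(np.array([[np.cos(h),np.sin(h),0],[np.sin(h),-np.cos(h),0],[0,0,-1.]]).reshape(3,3))
        print("turn",(r.inv()*T).as_rotvec().round(4))
E
python3 go.py 0.477 -0.135 0.220 49.8
```

```text
t 0.1 pos [ 0.2219 -0.5573  0.4038] tip z [ 0.2218 -0.557   0.2178] head 21.71 F [ 0.6 -0.3 -0.2] open 0.0927
delta tool [ 0.3932 -0.2977  0.1843]
turn [-0.0015 -0.0005 -0.4903]
```

>>> carry_out --targets '[{"hand": 26,"x": 0.05,"y": -0.038,"z": 0,"ax": 0,"ay": 0,"az": -0.07},{"hand": 26,"x": 0.1,"y": -0.076,"z": 0.01,"ax": 0,"ay": 0,"az": -0.14},{"hand": 26,"x": 0.15,"y": -0.114,"z": 0.03,"ax": 0,"ay": 0,"az": -0.21},{"hand": 26,"x": 0.2,"y": -0.152,"z": 0.05,"ax": 0,"ay": 0,"az": -0.28},{"hand": 26,"x": 0.25,"y": -0.19,"z": 0.07,"ax": 0,"ay": 0,"az": -0.35},{"hand": 26,"x": 0.3,"y": -0.228,"z": 0.08,"ax": 0,"ay": 0,"az": -0.42},{"hand": 26,"x": 0.35,"y": -0.266,"z": 0.09,"ax": 0,"ay": 0,"az": -0.49},{"hand": 26,"x": 0.393,"y": -0.298,"z": 0.1,"ax": 0,"ay": 0,"az": -0.49}]' --newtons 20

```text
t: 1.1
tool_pos: [0.4745, -0.1381, 0.3054]
orientation: [2.849, 1.323, 0.0]
force: [1.3, -1.6, 0.2]
opening: 0.0249
gripper_force: 0.0
```

```bash
python3 go.py 0.477 -0.135 0.220 49.8
```

```text
t 1.1 pos [ 0.4745 -0.1381  0.3054] tip z [ 0.4745 -0.1381  0.1194] head 49.83 F [ 1.3 -1.6  0.2] open 0.0249
delta tool [ 0.004  -0.0001  0.0854]
turn [ 0.0002 -0.      0.0006]
```

>>> carry_out --targets '[{"hand": 26,"x": 0,"y": 0,"z": 0.03,"ax": 0,"ay": 0,"az": 0},{"hand": 26,"x": 0,"y": 0,"z": 0.055,"ax": 0,"ay": 0,"az": 0},{"hand": 26,"x": 0,"y": 0,"z": 0.075,"ax": 0,"ay": 0,"az": 0},{"hand": 26,"x": 0,"y": 0,"z": 0.083,"ax": 0,"ay": 0,"az": 0},{"hand": 26,"x": 0,"y": 0,"z": 0.083,"ax": 0,"ay": 0,"az": 0}]'

```text
t: 1.72
tool_pos: [0.4737, -0.14, 0.2223]
orientation: [-2.849, -1.322, 0.001]
force: [-0.3, 0.2, 0.1]
opening: 0.024
gripper_force: 0.0
```

```bash
python3 go.py 0.477 -0.135 0.220 49.8; python3 - <<'E'
from h import *
im,d=read_camera("scene"); cv2.imwrite("pics/s1.png",cv2.resize(im[150:400,150:450],None,fx=2,fy=2)); print(*discs("scene",im))
E
```

```text
t 1.73 pos [ 0.4737 -0.14    0.2223] tip z [ 0.4734 -0.1399  0.0363] head 49.78 F [-0.3  0.2  0.1] open 0.024
delta tool [ 0.006  -0.0007  0.0023]
turn [-0.0012  0.0004 -0.0004]
(np.int32(743), array([338.1, 246.8]), array([0.5569, 0.0138])) (np.int32(250), array([260. , 277.6]), array([ 0.5023, -0.1059]))
```

View pics/s1.png

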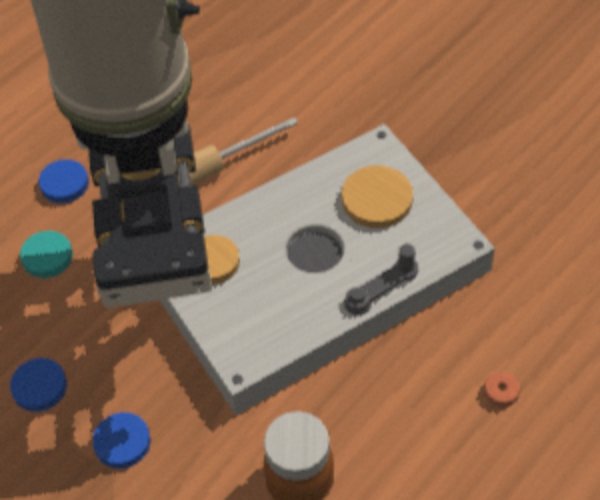

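The fingers stand behind the small disc (crop ~(218,258)) and the keeper and big disc haven't moved. I'll push along tool x now.

>>> carry_out --targets '[{"hand": 26,"x": 0.003,"y": 0,"z": 0.002,"ax": 0,"ay": 0,"az": 0},{"hand": 26,"x": 0.01,"y": 0,"z": 0.002,"ax": 0,"ay": 0,"az": 0},{"hand": 26,"x": 0.018,"y": 0,"z": 0.002,"ax": 0,"ay": 0,"az": 0},{"hand": 26,"x": 0.026,"y": 0,"z": 0.002,"ax": 0,"ay": 0,"az": 0},{"hand": 26,"x": 0.034,"y": 0,"z": 0.002,"ax": 0,"ay": 0,"az": 0},{"hand": 26,"x": 0.042,"y": 0,"z": 0.002,"ax": 0,"ay": 0,"az": 0},{"hand": 26,"x": 0.05,"y": 0,"z": 0.002,"ax": 0,"ay": 0,"az": 0},{"hand": 26,"x": 0.056,"y": 0,"z": 0.002,"ax": 0,"ay": 0,"az": 0}]'

```text
t: 2.78
tool_pos: [0.5104, -0.0968, 0.2207]
orientation: [-2.85, -1.322, 0.0]
force: [-0.7, -0.1, 1.4]
opening: 0.0242
gripper_force: 0.9
```

```bash
python3 - <<'E'
from h import *
im,d=read_camera("scene"); cv2.imwrite("pics/s2.png",cv2.resize(im[150:400,150:450],None,fx=2,fy=2)); print(*discs("scene",im))
E
python3 go.py 0.5322 -0.0692 0.220 49.8
```

```text
(np.int32(745), array([338. , 246.9]), array([0.5569, 0.0138]))
t 2.83 pos [ 0.5107 -0.0965  0.2208] tip z [ 0.5108 -0.0964  0.0348] head 49.8 F [-0.7 -0.5  0.5] open 0.0243
delta tool [ 0.0347 -0.0012  0.0008]
turn [ 0.0001 -0.0005 -0.    ]
```

View pics/s2.png

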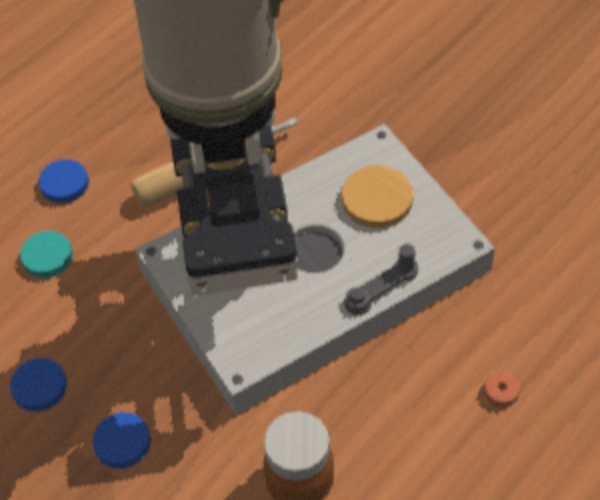

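The disc is now hidden under the gripper, as expected, and nothing else has moved. I'll finish the push slowly with a 1 mm sideways correction.

>>> carry_out --targets '[{"hand": 26,"x": 0.006,"y": -0.001,"z": 0.001,"ax": 0,"ay": 0,"az": 0},{"hand": 26,"x": 0.012,"y": -0.001,"z": 0.001,"ax": 0,"ay": 0,"az": 0},{"hand": 26,"x": 0.018,"y": -0.001,"z": 0.001,"ax": 0,"ay": 0,"az": 0},{"hand": 26,"x": 0.023,"y": -0.001,"z": 0.001,"ax": 0,"ay": 0,"az": 0},{"hand": 26,"x": 0.027,"y": -0.001,"z": 0.001,"ax": 0,"ay": 0,"az": 0},{"hand": 26,"x": 0.031,"y": -0.001,"z": 0.001,"ax": 0,"ay": 0,"az": 0},{"hand": 26,"x": 0.034,"y": -0.001,"z": 0.001,"ax": 0,"ay": 0,"az": 0},{"hand": 26,"x": 0.035,"y": -0.001,"z": 0.001,"ax": 0,"ay": 0,"az": 0}]'

```text
t: 3.82
tool_pos: [0.532, -0.0697, 0.2197]
orientation: [-2.849, -1.322, 0.0]
force: [-0.4, -0.1, -0.1]
opening: 0.0238
gripper_force: 0.0
```

```bash
python3 go.py 0.5322 -0.0692 0.220 49.8
```

```text
t 3.83 pos [ 0.532  -0.0697  0.2197] tip z [ 0.532  -0.0696  0.0337] head 49.79 F [-0.4 -0.1 -0.1] open 0.0238
delta tool [ 0.0005 -0.0002 -0.0003]
turn [-0.0002 -0.0001 -0.0002]
```

>>> carry_out --targets '[{"hand": 26,"x": -0.006,"y": 0,"z": 0,"ax": 0,"ay": 0,"az": 0},{"hand": 26,"x": -0.02,"y": 0,"z": -0.03,"ax": 0,"ay": 0,"az": 0},{"hand": 15,"x": -0.05,"y": 0,"z": -0.07,"ax": 0,"ay": 0,"az": 0},{"hand": 0,"x": -0.1,"y": 0,"z": -0.1,"ax": 0,"ay": 0,"az": 0},{"hand": 0,"x": -0.14,"y": 0,"z": -0.1,"ax": 0,"ay": 0,"az": 0},{"hand": 0,"x": -0.14,"y": 0,"z": -0.1,"ax": 0,"ay": 0,"az": 0}]'

```text
t: 4.58
tool_pos: [0.4401, -0.1786, 0.3203]
orientation: [2.851, 1.317, 0.0]
force: [-0.5, 0.1, -0.6]
opening: 0.0004
gripper_force: 0.0
```

```bash
python3 - <<'E'
from h import *
for n in("scene","top"):
    im,d=read_camera(n); print(n,*discs(n,im,0.032))
    if n=="scene": cv2.imwrite("pics/s3.png",cv2.resize(im[180:360,200:420],None,fx=3,fy=3))
E
python3 go.py
```

```text
scene (np.int32(741), array([338.1, 246.8]), array([0.5531, 0.0188])) (np.int32(408), array([306. , 273.5]), array([ 0.5472, -0.0524]))
top (np.int32(852), array([301.6, 225.6]), array([0.5565, 0.0147])) (np.int32(454), array([341.7, 231.6]), array([ 0.5465, -0.0508]))
t 4.67 pos [ 0.4413 -0.177   0.3197] tip z [ 0.4413 -0.1769  0.1337] head 49.69 F [ 0.4 -0.7 -0.1] open 0.0003
```

View pics/s3.png

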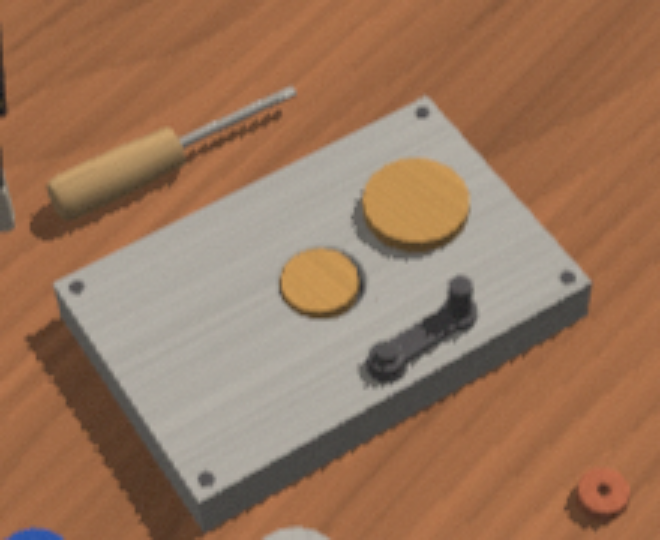

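The disc is seated: both cameras put it at the recess centre when I assume a top height of 32 mm, and it looks flat (crop ~(320,282)). The big disc hasn't moved, and the post is at crop (460,290). Next I'll swing the keeper, using the shut fingers as a block placed behind the post with the tip at z = 0.050 so it clears everything but the post.

```bash
python3 go.py 0.6367 -0.017 0.32 27.4
```

```text
t 4.67 pos [ 0.4413 -0.177   0.3197] tip z [ 0.4413 -0.1769  0.1337] head 49.69 F [ 0.4 -0.7 -0.1] open 0.0003
delta tool [ 2.484e-01  4.550e-02 -2.000e-04]
turn [-1.00e-04 -4.00e-04  3.89e-01]
```

>>> carry_out --targets '[{"hand": 0,"x": 0.05,"y": 0.01,"z": 0,"ax": 0,"ay": 0,"az": 0.1},{"hand": 0,"x": 0.1,"y": 0.02,"z": 0,"ax": 0,"ay": 0,"az": 0.2},{"hand": 0,"x": 0.15,"y": 0.03,"z": 0,"ax": 0,"ay": 0,"az": 0.3},{"hand": 0,"x": 0.2,"y": 0.038,"z": 0,"ax": 0,"ay": 0,"az": 0.39},{"hand": 0,"x": 0.23,"y": 0.043,"z": 0,"ax": 0,"ay": 0,"az": 0.39},{"hand": 0,"x": 0.248,"y": 0.046,"z": 0,"ax": 0,"ay": 0,"az": 0.39},{"hand": 0,"x": 0.248,"y": 0.046,"z": 0,"ax": 0,"ay": 0,"az": 0.39}]'

```text
t: 5.55
tool_pos: [0.6374, -0.0149, 0.3186]
orientation: [-3.05, -0.749, 0.002]
force: [-0.3, -0.1, 0.1]
opening: 0.0007
gripper_force: 0.0
```

```bash
python3 go.py 0.6367 -0.017 0.236 27.4
```

```text
t 5.55 pos [ 0.6374 -0.0149  0.3186] tip z [ 0.6371 -0.0148  0.1326] head 27.61 F [-0.3 -0.1  0.1] open 0.0007
delta tool [-0.0015  0.0016  0.0826]
turn [-0.0011  0.0009  0.0036]
```

>>> carry_out --targets '[{"hand": 0,"x": 0,"y": 0,"z": 0.03,"ax": 0,"ay": 0,"az": 0},{"hand": 0,"x": 0,"y": 0.001,"z": 0.055,"ax": 0,"ay": 0,"az": 0},{"hand": 0,"x": 0,"y": 0.002,"z": 0.075,"ax": 0,"ay": 0,"az": 0},{"hand": 0,"x": 0,"y": 0.002,"z": 0.082,"ax": 0,"ay": 0,"az": 0},{"hand": 0,"x": 0,"y": 0.002,"z": 0.082,"ax": 0,"ay": 0,"az": 0}]'

```text
t: 6.18
tool_pos: [0.6376, -0.019, 0.2376]
orientation: [-3.052, -0.745, 0.001]
force: [0.2, 0.9, 0.4]
opening: 0.0004
gripper_force: 0.0
```

```bash
cat > kp.py <<'E'
from h import *
s=read_state(); r=R.from_rotvec(s["orientation"]); c=np.array([.5474,-.0512]); ex=np.array([.9534,-.3017]); ey=np.array([.3017,.9534])
for th in (1.53,1.35,1.15,.95,.75,.55,.35,.15,0,-.06):
    f=np.array([.060-.045*np.cos(th)+.0095,.045*np.sin(th)+.0095]); w=c+f[0]*ex+f[1]*ey
    print(th,r.inv().apply(np.r_[w,.236]-s["tool_pos"]).round(4))
E
python3 go.py; python3 kp.py; python3 - <<'E'
from h import *
im,d=read_camera("scene"); cv2.imwrite("pics/s4.png",cv2.resize(im[180:360,220:440],None,fx=3,fy=3))
E
```

```text
t 6.17 pos [ 0.6376 -0.019   0.2376] tip z [ 0.6374 -0.019   0.0516] head 27.43 F [0.2 0.9 0.4] open 0.0004
1.53 [-0.0085 -0.0036  0.0016]
1.35 [-0.0149 -0.0085  0.0016]
1.15 [-0.023  -0.0126  0.0016]
0.95 [-0.0316 -0.0149  0.0016]
0.75 [-0.0406 -0.0155  0.0016]
0.55 [-0.0495 -0.0143  0.0016]
0.35 [-0.058  -0.0113  0.0016]
0.15 [-0.0657 -0.0067  0.0016]
0 [-0.0708 -0.0023  0.0016]
-0.06 [-0.0727 -0.0004  0.0016]
```

View pics/s4.png

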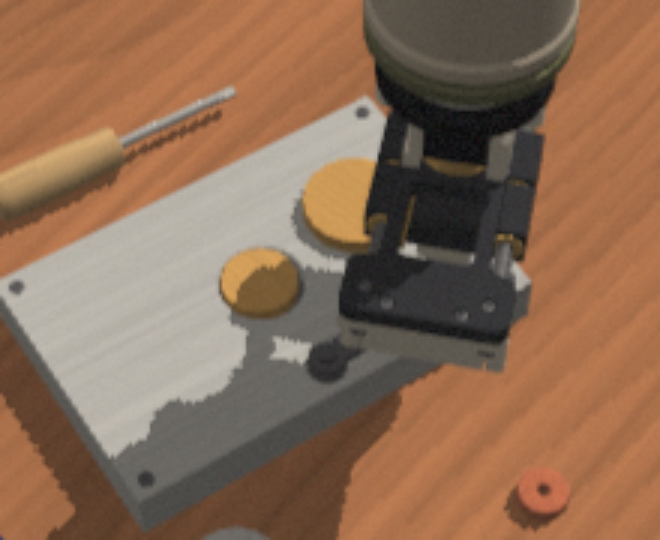

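The hand is down behind the post; the keeper's pivot shows at crop (328,360) and the arm is still open. I'll sweep along the arc.

>>> carry_out --targets '[{"hand": 0,"x": -0.0085,"y": -0.0035,"z": 0.0015,"ax": 0,"ay": 0,"az": 0},{"hand": 0,"x": -0.015,"y": -0.0085,"z": 0.0015,"ax": 0,"ay": 0,"az": 0},{"hand": 0,"x": -0.023,"y": -0.0125,"z": 0.0015,"ax": 0,"ay": 0,"az": 0},{"hand": 0,"x": -0.0315,"y": -0.015,"z": 0.0015,"ax": 0,"ay": 0,"az": 0},{"hand": 0,"x": -0.0405,"y": -0.0155,"z": 0.0015,"ax": 0,"ay": 0,"az": 0},{"hand": 0,"x": -0.0495,"y": -0.0145,"z": 0.0015,"ax": 0,"ay": 0,"az": 0},{"hand": 0,"x": -0.055,"y": -0.0125,"z": 0.0015,"ax": 0,"ay": 0,"az": 0},{"hand": 0,"x": -0.058,"y": -0.0115,"z": 0.0015,"ax": 0,"ay": 0,"az": 0}]'

```text
t: 7.22
tool_pos: [0.5806, -0.0359, 0.2362]
orientation: [-3.052, -0.744, 0.0]
force: [0.5, 0.9, -0.6]
opening: 0.0003
gripper_force: 0.4
```

```bash
python3 go.py; python3 kp.py|tail -4
```

```text
t 7.22 pos [ 0.5806 -0.0359  0.2362] tip z [ 0.5806 -0.0359  0.0502] head 27.41 F [ 0.5  0.9 -0.6] open 0.0003
0.35 [ 0.0003 -0.0001  0.0002]
0.15 [-0.0074  0.0045  0.0002]
0 [-0.0125  0.0089  0.0002]
-0.06 [-0.0143  0.0108  0.0002]
```

>>> carry_out --targets '[{"hand": 0,"x": -0.004,"y": 0.002,"z": 0,"ax": 0,"ay": 0,"az": 0},{"hand": 0,"x": -0.0075,"y": 0.0045,"z": 0,"ax": 0,"ay": 0,"az": 0},{"hand": 0,"x": -0.0105,"y": 0.007,"z": 0,"ax": 0,"ay": 0,"az": 0},{"hand": 0,"x": -0.0125,"y": 0.009,"z": 0,"ax": 0,"ay": 0,"az": 0},{"hand": 0,"x": -0.0135,"y": 0.01,"z": 0,"ax": 0,"ay": 0,"az": 0},{"hand": 0,"x": -0.0135,"y": 0.01,"z": 0,"ax": 0,"ay": 0,"az": 0}]'

```text
t: 7.98
tool_pos: [0.5743, -0.0496, 0.2366]
orientation: [-3.05, -0.745, -0.005]
force: [5.8, 7.7, -2.7]
opening: 0.0004
gripper_force: 4.1
```

```bash
python3 go.py; python3 kp.py|tail -2
```

```text
t 7.97 pos [ 0.5743 -0.0496  0.2366] tip z [ 0.5748 -0.0491  0.0506] head 27.44 F [ 5.8  7.7 -2.7] open 0.0004
0 [-0.0006 -0.0003  0.0006]
-0.06 [-0.0025  0.0016  0.0006]
```

It's pressing against the stop with about 10 N. I'll back off, lift and retreat.

>>> carry_out --targets '[{"hand": 0,"x": 0.003,"y": 0,"z": 0,"ax": 0,"ay": 0,"az": 0},{"hand": 0,"x": 0.008,"y": 0,"z": -0.005,"ax": 0,"ay": 0,"az": 0},{"hand": 0,"x": 0.012,"y": 0,"z": -0.04,"ax": 0,"ay": 0,"az": 0},{"hand": 0,"x": 0.012,"y": 0,"z": -0.09,"ax": 0,"ay": 0,"az": 0},{"hand": 0,"x": -0.04,"y": 0,"z": -0.12,"ax": 0,"ay": 0,"az": 0},{"hand": 0,"x": -0.1,"y": 0,"z": -0.12,"ax": 0,"ay": 0,"az": 0},{"hand": 0,"x": -0.15,"y": 0,"z": -0.12,"ax": 0,"ay": 0,"az": 0},{"hand": 0,"x": -0.15,"y": 0,"z": -0.12,"ax": 0,"ay": 0,"az": 0}]'

```text
t: 8.98
tool_pos: [0.4383, -0.1208, 0.3565]
orientation: [3.052, 0.74, -0.001]
force: [-0.3, -0.6, 0.0]
opening: 0.0003
gripper_force: 0.0
```

```bash
python3 go.py; python3 - <<'E'
from h import *
im,d=read_camera("scene"); print(*discs("scene",im)); cv2.imwrite("pics/s5.png",cv2.resize(im[180:360,220:440],None,fx=3,fy=3))
for a in (0,.12): 
    f=(.06-.045*np.cos(a),.045*np.sin(a)); u,v=proj("scene",np.r_[np.array([.5474,-.0512])+f[0]*np.array([.9534,-.3017])+f[1]*np.array([.3017,.9534]),.061]); print(a,(u-220)*3,(v-180)*3)
E
```

```text
t 8.97 pos [ 0.4383 -0.1208  0.3565] tip z [ 0.4383 -0.1209  0.1705] head 27.27 F [-0.3 -0.6  0. ] open 0.0003
(np.int32(741), array([338. , 246.9]), array([0.5568, 0.0137])) (np.int32(214), array([301.1, 272.5]), array([ 0.544 , -0.0597]))
0 274.34172250619577 265.9865979446598
0.12 283.9201566902034 261.5579361724473
```

View pics/s5.png

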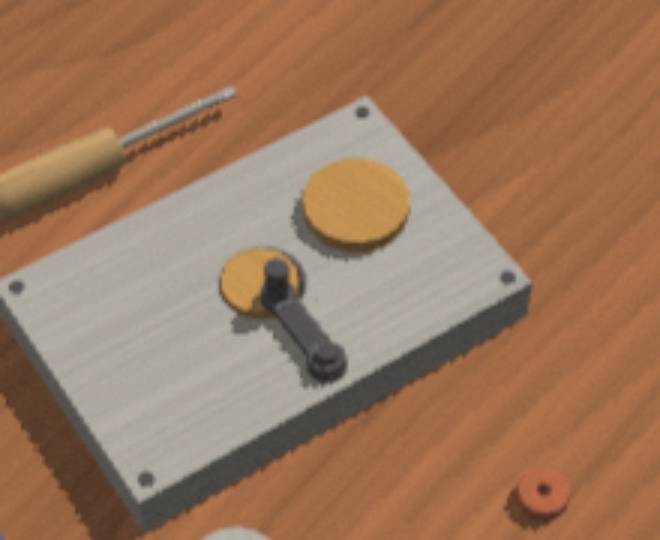

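The keeper is closed over the seated disc: the post top shows at crop (276,266), against (274,266) predicted at the stop. The big disc, wheel and graver haven't moved, so I'll hand in.

```bash
python3 -c "
from plant import robot; print(robot.close_job())"
```

```text
the job is handed in; nothing more can be done
None
```

The job is handed in: the last picture showed the smaller disc flat in the recess, the keeper at its stop over it, the hand clear and the bigger disc unmoved; no verdict came back.

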